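# Load the parts feeder and set its rate selector

## Robot

A 6-joint arm with a two-finger parallel gripper is mounted at the origin on a cart in front of the work surface, level with it; the furniture and walls round the work are solid. World frame = base frame: x ahead of the robot, y to its left, z up, the work surface at z = 0. Lengths are in mm, angles in rad, forces in N, time in s.
With the tool pointing down it reaches from about 250 to 850 mm from the base axis. Payload 12.5 kg.
Tool frame: the origin (TCP) lies midway between the tips of the shut fingers; the grasp point (between the pads) lies 19 mm behind it (arm.pinch_z is the distance from the TCP to the grasp point, in mm); z points along the fingers, y is the line along which they close (so a half turn about z gives the same grasp; the last joint's range is limited). The gripper opens to 93 mm and grips with 3 to 60 N. Pads are 15 mm wide; open, the fingers measure 128 mm over their backs; the gripper's body (75 mm by 188 mm) begins 65 mm behind the grasp point.
Start: joints at [1.206, 0.351, 1.652, -0, 1.139, -0.085], TCP at [151.858, 528.605, 196.833] pointing down, gripper open.
Joint ranges: [-2.75, 2.75], [-0.79, 2.1], [0.01, 2.65], [-1.57, 4.71], [0.07, 3.14], [-2.87, 2.87]. Speed limits (rad/s): [2.22, 2.22, 2.79, 3.14, 3.14, 3.14].

## Interface

Orientations are given as a 3x3 rotation matrix whose columns are the frame's x, y, z axes.
In Python, from workcell import observe, viewer, job, arm gives the robot as it stands. The module is installed in compiled form; this text tells all that it offers.
- The arm moves only by the tool play_rows, never from a script. Its argument "targets" is a list of rows, each a list of 3 entries, a list of its own where there are three numbers: the shift along the tool's x, y, z each as a share of 0.05 m, from -1 to 1, then the turn, a rotation vector about the tool's x, y, z each as a share of 360 degrees, from -1 to 1, then the finger opening in mm, from 0 to 93. In form: [[[tx, ty, tz], [rx, ry, rz], claw], ...]. A call has 1 to 8 rows; each row shifts and turns the commanded pose from where the row before left it, along the tool's axes as they then stand; what a row does not reach is not made up. A row lasts 1/8 s, in which the tool goes at most 62.5 mm and 10.7 degrees, less where a joint would pass 70% of its speed; a pose out of reach is approached as far as the arm can. A call with a number of a shift or a turn outside -1 to 1 is refused whole. A call with a gripper value outside its range is refused whole. The fingers move at their own pace and stop on an object; "newtons" is the grip in N (left out, the last holds). Time passes only in rows, so rows that do not move let the fingers close. It gives the time, the measured TCP pose, the force, the opening and the grip force at its end, in the units of the state.
- observe(): the state, without advancing time (a new reading comes with each control period).
- viewer.snapshot(name): name is "scene" or "top" or "wrist"; returns a dict with "img" (480x640x3 uint8, red, green, blue), "intrinsics" (3x3 intrinsics, pixels), "R" (3x3) and "t" (3): a world point X has camera coordinates R X + t. Camera axes: x right, y down, z forward; pixel columns grow to the right and rows downward; lengths in mm; the calibration is good to about 2 mm. A picture is of the moment at which its call begins. There is no depth.
- job.sign_off(): hands the job in; it is judged then, once.
The state is a dict: "t": time; "q": joint angles; "joint_vel": joint speeds; "joint_torque": joint torques, N m; "eef_pos": TCP position; "tcp_rot": TCP orientation; "ft_force": force on the tool from outside, world axes, zero at the start; "wrist_torque": the same for the moment, N m; "gripper_width": opening from 0.0 (shut) to 1.0 (fully open); "grip_force": force on a finger pad.
Only numpy, scipy, OpenCV 4.12 (cv2) and the standard library are available. Lean on these libraries where they do the work, as an engineer would, in place of code of your own. Each camera call takes 0.05 s, during which the arm holds its last target. There are 200 camera calls.

## Task

Get the small parts feeder ready: first nest the loose steel cup in the tapered bowl of the feeder, upright and fully home, pressing no more than lightly so that the bowl is not driven down on its rubber mounts. Then, with the cup in place and let go, turn the rotary selector on the control box exactly three clicks clockwise (seen from above) from where it points at the start. Leave the tape measure, the slim beige can with the dark lid and the white roll where they stand.

Things in the scene. Friction and masses are not known exactly. Their poses are not given: they have to be found in the camera images.
- cup_centre (a point): centre (45 mm above its foot) of the loose bare-steel tapered cup, open at the top, standing upright: 90 mm tall; outside diameter 38 mm at the foot, widening evenly to 56 mm at 50 mm up, then a straight collar of 56 mm diameter from 50 to 90 mm; wall 3 mm; about 0.16 kg. z axis = up along the cup
- cup_foot (a point): centre of the underside of the cup's foot, 45 mm below cup_centre
- bowl_seat (a point): centre of the inner floor of the feeder's aluminium tapered bowl, 48 mm above the bench; the cup's foot rests here when it is home. The bowl is open at the top; inside diameter 42 mm at the floor, widening evenly to 60 mm at its rim 50 mm higher, wall 4 mm, so the nested cup has 2 mm clearance all round, its straight collar stands 40 mm out of the bowl and its own weight is enough to seat it. z axis = up
- bowl_rim (a point): centre of the bowl's mouth, level with its rim, 50 mm above bowl_seat (98 mm above the bench); the bowl is 68 mm in outside diameter here and stands on a dark fixed base 120 x 120 x 28 mm
- bowl (a joint): how far the bowl is pressed down on its rubber mounts, in m: 0 = up at its stop (it stays at 0 under the cup's weight), 0.010 = fully down. It begins to sink at about 3 N of push and gives 1.5 N per mm
- selector (a joint): angle of the rotary selector in rad, growing clockwise seen from above; six detented positions, one click = 0.524 rad (30 deg) at 0, 0.524, 1.047, 1.571, 2.094, 2.618, with end stops just outside the first and the last. It starts in one of the first three. Each click takes about 0.13 N m to get over; let go within half a click it springs into the nearest position. Value 0: the pointer stands 75 deg anticlockwise from the box's +x axis (2.618: 75 deg clockwise of it)
- selector_grip (a point): point on the selector's upright turning axis at the height to grip it, half-way up its black grip bar, 83 mm above the bench. The bar is 13 mm thick and 28 mm tall (70 to 98 mm above the bench), reaches from 22 mm behind the axis to 40 mm before it (the pointer end, with a white line on top) and stands on a round hub of 48 mm diameter and 10 mm height
- pointer_tip (a point): middle of the end of the pointer, 40 mm from the selector's axis at the height of selector_grip; it turns with the selector, so the direction from selector_grip to pointer_tip is the direction of the bar
- selector_box: fixed grey control box, 130 x 120 mm, 55 mm high, origin at the centre of its underside, directly below the selector's axis; six black tick marks on its top plate show the selector's positions, all on its +x half. z axis = up
- tape_measure: bystander: yellow tape measure standing on the bench, 34 x 84 x 65 mm, origin at the centre of its underside
- small_can: bystander: slim beige can with a dark lid, 50 mm diameter, 128 mm tall, origin at the centre of its underside
- film_roll: bystander: white film roll standing upright, 84 mm diameter, 112 mm tall, origin at the centre of its underside
There are look-alikes about, which are no part of the job. Leave any red look-alike of the part that bears cup_centre alone.

How it is judged:
By the outcome, as a careful person would: the job done as asked, in the order asked, and still so for the second after the job is handed in, with the robot touching nothing.
It also fails if it takes over 56 s, if anything falls off the work surface, if the arm or the gripper's body presses on something with over 40 N, if the wrist force passes 120 N, or if a joint passes its speed limit or range.

## Working session

There is one attempt and no reset: what is moved stays moved. The work goes in short steps, Python scripts to look and compute and a tool call to move; the robot and the scene stay as the last step left them, time stands still between calls to the robot, and variables do not carry over. Pictures are saved under pics/ and viewed, at most 10 in all, crops included, and the job is handed in when it is done.

Besides the shell and the picture viewer there is one more tool, called after "Emit:" in YAML: its name, and indented under it one key for each argument. play_rows: Moves the arm, as the interface text tells. Shift numbers are shares of 0.05 m and turn numbers shares of 360 degrees, none past 1 either way. Its arguments: {"type":"object","properties":{"targets":{"type":"array","items":{"type":"array"}},"newtons":{"type":"number"}},"required":["targets"]}

```bash
mkdir -p pics; cat > h.py <<'E'
import numpy as np, cv2
from workcell import observe, viewer, job, arm
def snap(name,fn):
    d=viewer.snapshot(name); cv2.imwrite('pics/'+fn+'.png',d['img'][:,:,::-1])
    np.savez('pics/'+fn+'.npz',**{k:np.array(d[k]) for k in('img','intrinsics','R','t')}); return d
def load(fn): return np.load('pics/'+fn+'.npz')
def ray(d,u,v):
    R=np.array(d['R']);c=-R.T@np.array(d['t']).ravel()
    r=R.T@np.linalg.solve(np.array(d['intrinsics']),[u,v,1.]);return c,r/np.linalg.norm(r)
def plane(d,u,v,z):
    c,r=ray(d,u,v);return c+r*(z-c[2])/r[2]
def tri(*rs):
    A=sum(np.eye(3)-np.outer(r,r) for c,r in rs);b=sum((np.eye(3)-np.outer(r,r))@c for c,r in rs)
    X=np.linalg.solve(A,b);return X,[np.linalg.norm((np.eye(3)-np.outer(r,r))@(X-c)) for c,r in rs]
def proj(d,X):
    p=np.array(d['intrinsics'])@(np.array(d['R'])@np.array(X)+np.array(d['t']).ravel());return p[:2]/p[2]
E
python3 - <<'E'
from h import *
for n in('scene','top','wrist'):
    d=snap(n,n+'0'); c,r=ray(d,320,240); print(n,c.round(),r.round(2))
o=observe();print(o['t'],o['eef_pos'],np.round(o['tcp_rot'],3),arm.pinch_z)
a=[cv2.imread(f'pics/{n}0.png') for n in('scene','top','wrist')]
E
```

```text
scene [ 281. -586.  867.] [ 0.27  0.6  -0.76]
top [390.   8. 948.] [ 0.18  0.02 -0.98]
wrist [ 86. 548. 385.] [ 0.23 -0.08 -0.97]
0.15 [151.76056275 528.38120457 196.45386639] [[-0.961  0.276 -0.   ]
 [ 0.276  0.961 -0.001]
 [ 0.    -0.001 -1.   ]] 18.8
```

View pics/top0.png

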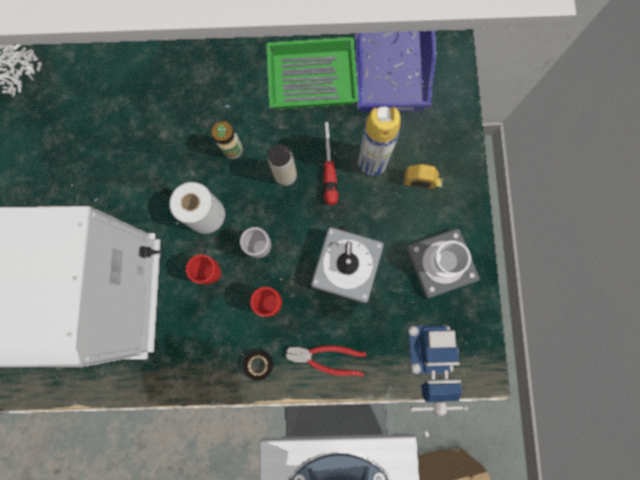

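View pics/scene0.png

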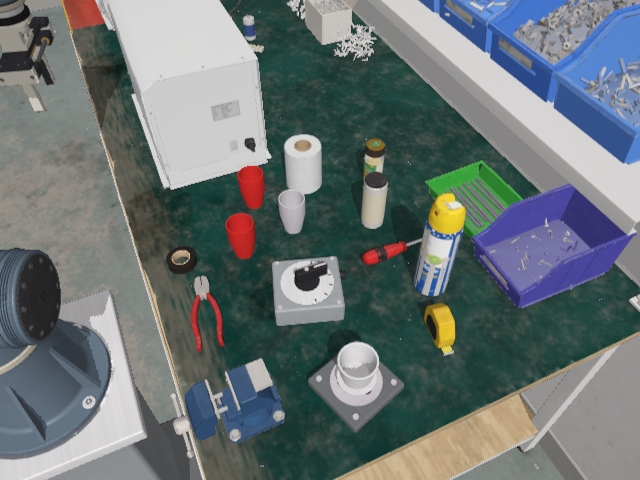

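The top view shows three cups: a grey one at (256,242) and red ones at (204,270) and (266,302). The grey bare-steel one, at (291,210) in the scene view, fits the description. The selector is at (348,263) and the bowl at (447,262). One enlarged crop will confirm this.

```bash
python3 - <<'E'
from h import *
t=cv2.imread('pics/top0.png');s=cv2.imread('pics/scene0.png')
def c(im,u,v,w=50,h=50):return cv2.resize(im[v-h:v+h,u-w:u+w],(260,260),interpolation=cv2.INTER_CUBIC)
r1=np.hstack([c(t,256,242,40,40),c(t,348,263,40,40),c(t,447,262,40,40)])
r2=np.hstack([c(s,291,212,40,40),c(s,308,282,40,40),c(s,357,372,50,50)])
cv2.imwrite('pics/crop0.png',np.vstack([r1,r2]))
E
```

```text
(no output)
```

View pics/crop0.png

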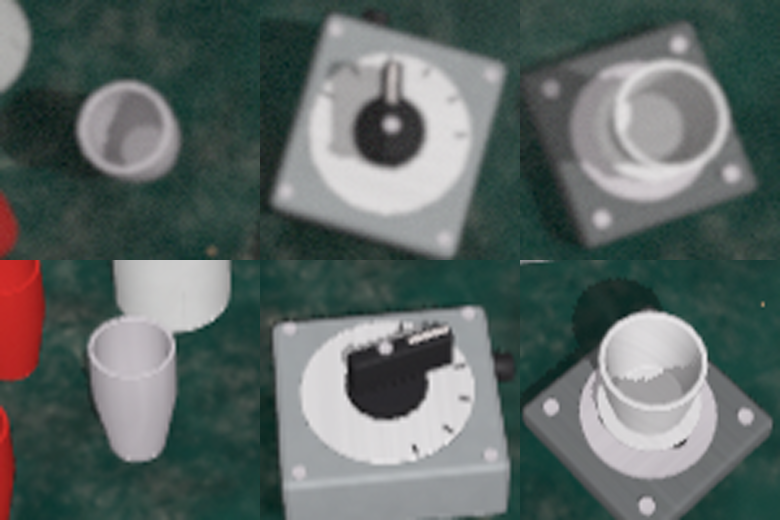

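View pics/wrist0.png

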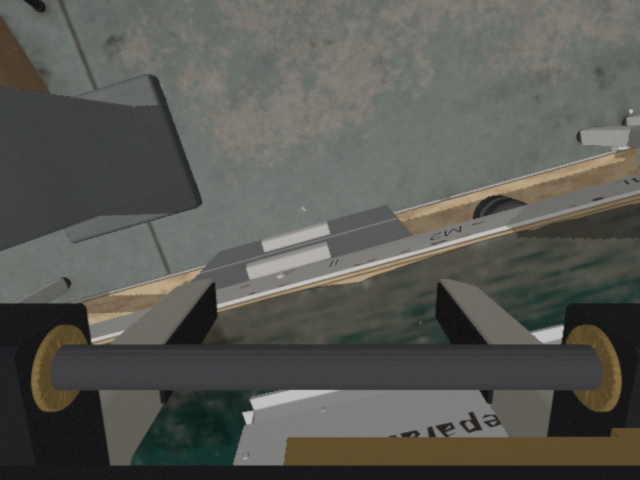

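The crop confirms the grey cup is the loose one (no red), and it shows the bowl and the selector with its white line pointing up in the top view. Next I triangulate.

```bash
python3 - <<'E'
from h import *
T=load('top0');S=load('scene0')
for n,a,b in [('cup rim',(254.1,241),(291.3,198.7)),('bowl rim',(453.2,258.3),(358,359.4)),('dot',(348,260.9),(306.2,268.8)),('linetip',(348,241.8),(326.5,263.2))]:
    X,e=tri(ray(T,*a),ray(S,*b));print(n,X.round(1),np.round(e,1))
# box corners (top, z=55) from top crop
tc=lambda x,y:(308+(x-260)*.3077-.35,223+y*.3077-.35)
P=[plane(T,*tc(*p),55)[:2] for p in[(332,15),(506,66),(452,255),(272,204)]]
print(np.round(P),np.mean(P,0));P=np.array(P)
for i in range(4):
    d=P[(i+1)%4]-P[i];print(np.hypot(*d).round(),np.degrees(np.arctan2(d[1],d[0])).round(1))
sc=lambda x,y:(268+(x-260)*.3077-.35,242+(y-260)*.3077-.35)
c=np.mean(P,0)
for p in[(405,325),(425,332),(460,365),(463,398),(447,428),(415,448)]:
    d=plane(S,*sc(*p),56)[:2]-c;print('S tick',np.degrees(np.arctan2(d[1],d[0])).round(1),np.hypot(*d).round(1))
for p in[(425,72),(452,98),(460,135)]:
    d=plane(T,*tc(*p),56)[:2]-c;print('T tick',np.degrees(np.arctan2(d[1],d[0])).round(1),np.hypot(*d).round(1))
for n,p in [('box',(350,-20,300)),('tcp',(151,528,197)),('base',(0,0,0))]:print(n,proj(T,p).round(),proj(S,p).round())
for n,u,v,z in[('roll',190,204,112),('can',281,162,128),('cabinet top r',80,210,260),('cab',80,362,260),('cab foot',157,245,0),('cabfoot',152,355,0),('tape',424,172,65),('spray',383,120,200),('red1',204,268,90),('red2',266,300,90)]:print(n,plane(T,u,v,z).round())
E
```

```text
cup rim [550.3 158.2  84.8] [0.5 0.5]
bowl rim [ 502.  -235.6   97. ] [1.7 1.7]
dot [502.7 -29.2  92.1] [0.4 0.4]
linetip [542.3 -31.   89.5] [1.2 1.2]
[[ 579.    5.]
 [ 542. -106.]
 [ 424.  -65.]
 [ 459.   46.]] [501.21584543 -30.0457919 ]
116.0 -108.6
125.0 161.3
117.0 72.5
127.0 -19.1
S tick 51.7 48.4
S tick 36.0 47.8
S tick -3.6 47.3
S tick -33.3 46.2
S tick -62.4 45.9
S tick -91.2 45.6
T tick -31.2 45.4
T tick -61.7 45.4
T tick -93.0 43.9
box [351. 347.] [205. 212.]
tcp [ 12. 480.] [ 49. 106.]
base [342. 520.] [ 38. 384.]
roll [624. 281. 112.]
can [699.  97. 128.]
cabinet top r [578. 414. 260.]
cab [337. 396. 260.]
cab foot [563. 389.   0.]
cabfoot [327. 390.   0.]
tape [ 690. -198.   65.]
spray [746. -99. 200.]
red1 [498. 257.  90.]
red2 [431. 134.  90.]
```

The measured heights (85 to 97 mm) are close to what the text gives. The ticks lie at about -92, -62, -32, -2, 28 and 58°. The pointer is at -2°, so the start is index 2 and the target is index 5 (pointer at -92°). The cabinet's corner is at about (330,395), so I go round it.

Emit:
play_rows:
  targets:
    - [[-0.28,-0.87,0],[0,0,0],93]
    - [[-0.28,-0.87,0],[0,0,0],93]
    - [[-0.28,-0.87,0],[0,0,0],93]
    - [[-0.28,-0.87,0],[0,0,0],93]
    - [[-0.28,-0.87,0],[0,0,0],93]
    - [[-0.76,-0.17,0],[0,0,0],93]
    - [[-0.76,-0.17,0],[0,0,0],93]
    - [[-0.76,-0.17,0],[0,0,0],93]

```text
t: 1.15
eef_pos: [262.6, 243.4, 197.0]
tcp_rot: [[-0.961, 0.276, 0.0], [0.276, 0.961, 0.0], [-0.0, 0.0, -1.0]]
ft_force: [0.1, 0.1, 0.3]
gripper_width: 0.998
grip_force: 0.0
```

Emit:
play_rows:
  targets:
    - [[-0.76,-0.17,0],[0,0,0],93]
    - [[-0.76,-0.17,0],[0,0,0],93]
    - [[-0.76,-0.17,0],[0,0,0],93]
    - [[0,0,0],[0,0,0],93]
    - [[0,0,0],[0,0,0],93]

```text
t: 1.78
eef_pos: [363.5, 188.3, 196.6]
tcp_rot: [[-0.961, 0.277, -0.001], [0.277, 0.961, -0.0], [0.001, -0.0, -1.0]]
ft_force: [0.1, 0.2, 0.2]
gripper_width: 0.997
grip_force: 0.0
```

```bash
python3 - <<'E'
from h import *
d=snap('wrist','w1');print(proj(d,[550,158,87]),proj(d,[550,158,0]),proj(d,[502,-29,95]),ray(d,320,240))
E
```

```text
[352.00945276 448.86622926] [346.89047331 388.09166872] [118.31396127 461.90917278] (array([298.03366424, 207.54915984, 385.14991859]), array([ 0.23071938, -0.08029608, -0.96970155]))
```

View pics/w1.png

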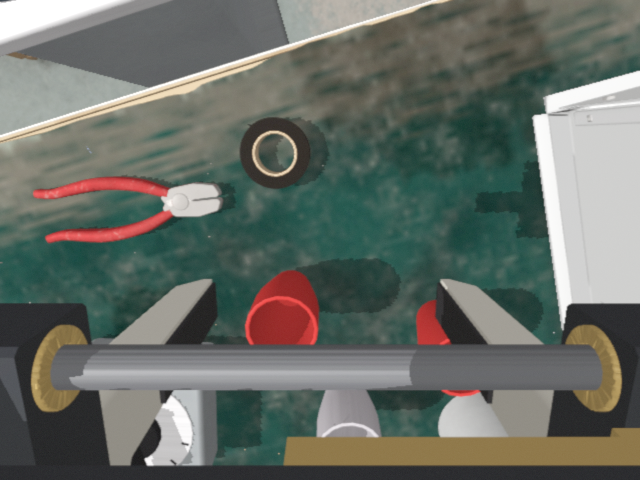

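Cup seen from the wrist at about (348,430), where the prediction puts it. The gripper hides that part of the image, so I move past the cup to look back at it.

Emit:
play_rows:
  targets:
    - [[-0.92,0.13,0],[0,0,0],93]
    - [[-0.92,0.13,0],[0,0,0],93]
    - [[-0.92,0.13,0],[0,0,0],93]
    - [[-0.92,0.13,0],[0,0,0],93]
    - [[-0.92,0.13,0],[0,0,0],93]
    - [[-0.92,0.13,0],[0,0,0],93]
    - [[0,0,0],[0,0,0],93]

```text
t: 2.7
eef_pos: [641.2, 149.8, 195.9]
tcp_rot: [[-0.961, 0.276, -0.001], [0.276, 0.961, -0.0], [0.0, -0.0, -1.0]]
ft_force: [0.0, 0.5, -0.8]
gripper_width: 1.0
grip_force: 0.0
```

```bash
python3 - <<'E'
from h import *
d=snap('wrist','w2');print(proj(d,[550,158,87]),proj(d,[550,158,0]),observe()['eef_pos'])
E
```

```text
[299.15697197 101.36129162] [305.20227684 108.94889768] [639.90422703 150.17743732 196.09180887]
```

Emit:
play_rows:
  targets:
    - [[0.9,0,0],[0,0,0],93]
    - [[0,0,0],[0,0,0],93]
    - [[0,0,0],[0,0,0],93]

```text
t: 3.12
eef_pos: [596.6, 162.5, 197.5]
tcp_rot: [[-0.961, 0.275, 0.001], [0.275, 0.961, 0.0], [-0.001, 0.0, -1.0]]
ft_force: [-0.3, -0.4, 0.0]
gripper_width: 1.0
grip_force: 0.0
```

```bash
python3 - <<'E'
from h import *
d=snap('wrist','w3');print(proj(d,[550,158,87]),observe()['eef_pos'])
a=cv2.imread('pics/w2.png');b=cv2.imread('pics/w3.png')
cv2.imwrite('pics/c23.png',np.vstack([a[:300,80:600],b[:300,80:600]]))
E
```

```text
[300.5225189  170.39595951] [596.95458042 162.28032115 197.36627157]
```

View pics/c23.png

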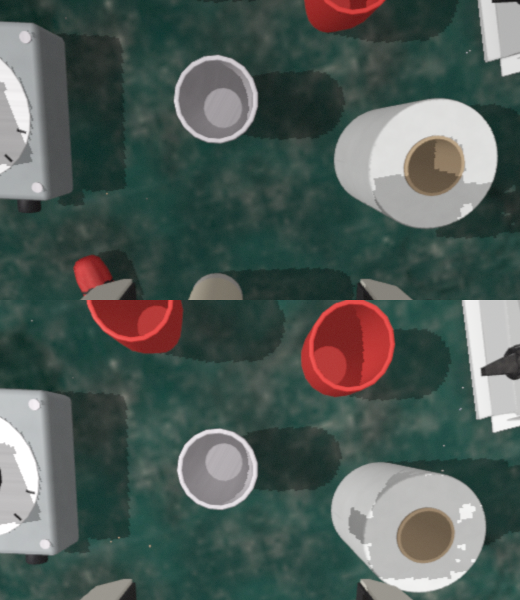

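The grey cup's rim is centred at (296,99) in w2 and (298,169) in w3. I refine its position from both views.

```bash
python3 - <<'E'
from h import *
W2,W3,T,S=[load(n) for n in('w2','w3','top0','scene0')]
r2,r3,rt,rs=ray(W2,296,99.5),ray(W3,297.5,169),ray(T,254.1,241),ray(S,291.3,198.7)
print(tri(r2,r3),tri(r2,r3,rt,rs))
for z in(85,90):print(plane(W2,296,99.5,z),plane(W3,297.5,169,z),plane(T,254.1,241,z),plane(S,291.3,198.7,z))
o=observe();X=(plane(W2,296,99.5,90)+plane(W3,297.5,169,90))/2
print(np.array(o['tcp_rot']).T@(X+[0,0,-30]-np.array(o['eef_pos'])))
E
```

```text
(array([548.39707203, 156.35788695,  88.40803074]), [np.float64(0.005037816252237599), np.float64(0.005037816252212312)]) (array([548.99607291, 156.55233886,  87.46417063]), [np.float64(0.7186770951549166), np.float64(0.6118305647259241), np.float64(1.244052050793908), np.float64(1.2514149863114112)])
[548.08411943 156.21613722  85.        ] [548.59808842 156.06324953  85.        ] [549.72462936 158.22137785  85.        ] [550.73340142 157.90983176  85.        ]
[548.54527357 156.4312297   90.        ] [548.30123235 156.48837017  90.        ] [548.79908585 157.35273198  90.        ] [549.00887341 153.14880037  90.        ]
[ 45.1626605  -19.02018999 137.32161973]
```

Emit:
play_rows:
  targets:
    - [[0.45,-0.19,0.1],[0,0,0],93]
    - [[0.45,-0.19,0.1],[0,0,0],93]
    - [[0,0,0.5],[0,0,0],93]
    - [[0,0,0.6],[0,0,0],93]
    - [[0,0,0.6],[0,0,0],93]
    - [[0,0,0.5],[0,0,0],93]
    - [[0,0,0.35],[0,0,0],93]
    - [[0,0,0],[0,0,0],93]
  newtons: 15

```text
t: 4.18
eef_pos: [548.1, 156.0, 58.5]
tcp_rot: [[-0.961, 0.276, -0.002], [0.276, 0.961, -0.0], [0.002, -0.001, -1.0]]
ft_force: [-0.5, 0.8, 0.2]
gripper_width: 1.002
grip_force: 0.0
```

Emit:
play_rows:
  targets:
    - [[0,0,0],[0,0,0],50]
    - [[0,0,0],[0,0,0],50]
    - [[0,0,0],[0,0,0],50]
    - [[0,0,0],[0,0,0],50]
    - [[0,0,0],[0,0,0],50]
    - [[0,0,0],[0,0,0],50]
  newtons: 15

```text
t: 4.92
eef_pos: [548.6, 156.1, 59.5]
tcp_rot: [[-0.961, 0.276, 0.0], [0.276, 0.961, -0.0], [-0.0, 0.0, -1.0]]
ft_force: [-0.1, -0.6, 2.4]
gripper_width: 0.599
grip_force: 15.0
```

Gripped at 55.7 mm, which matches the 56 mm collar. I lift and carry it to where the wrist camera can see the bowl.

Emit:
play_rows:
  targets:
    - [[0,0,-0.4],[0,0,0],50]
    - [[0,0,-0.8],[0,0,0],50]
    - [[0,0,-0.9],[0,0,0],50]
    - [[0,0,-0.7],[0,0,0],50]
    - [[-0.2,-0.5,0],[0,0,0],50]
    - [[-0.39,-0.92,0],[0,0,0],50]
    - [[-0.39,-0.92,0],[0,0,0],50]
    - [[-0.39,-0.92,0],[0,0,0],50]
  newtons: 20

```text
t: 5.92
eef_pos: [569.0, -20.9, 199.0]
tcp_rot: [[-0.961, 0.276, -0.001], [0.276, 0.961, 0.0], [0.001, 0.0, -1.0]]
ft_force: [0.4, 0.1, -1.4]
gripper_width: 0.598
grip_force: 20.0
```

Emit:
play_rows:
  targets:
    - [[-0.39,-0.92,0],[0,0,0],50]
    - [[-0.39,-0.92,0],[0,0,0],50]
    - [[-0.39,-0.92,0],[0,0,0],50]
    - [[-0.39,-0.92,0],[0,0,0],50]
    - [[-0.2,-0.46,0],[0,0,0],50]
    - [[0,0,0],[0,0,0],50]
    - [[0,0,0],[0,0,0],50]

```text
t: 6.8
eef_pos: [596.6, -241.5, 199.1]
tcp_rot: [[-0.961, 0.275, -0.001], [0.275, 0.961, 0.001], [0.001, 0.0, -1.0]]
ft_force: [0.0, -0.1, -1.6]
gripper_width: 0.598
grip_force: 20.0
```

```bash
python3 - <<'E'
from h import *
d=snap('wrist','w4');print(proj(d,[502,-235.6,98]),observe()['eef_pos'])
E
```

```text
[293.64689184  96.30139177] [ 596.68020804 -241.33767764  199.29622177]
```

Emit:
play_rows:
  targets:
    - [[0.9,0,0],[0,0,0],50]
    - [[0,0,0],[0,0,0],50]
    - [[0,0,0],[0,0,0],50]

```text
t: 7.22
eef_pos: [554.0, -229.7, 199.9]
tcp_rot: [[-0.961, 0.275, 0.001], [0.275, 0.961, -0.0], [-0.001, -0.0, -1.0]]
ft_force: [-0.3, -0.3, -2.4]
gripper_width: 0.6
grip_force: 20.0
```

```bash
python3 - <<'E'
from h import *
d=snap('wrist','w5');print(proj(d,[502,-235.6,98]),observe()['eef_pos'])
a=cv2.imread('pics/w4.png');b=cv2.imread('pics/w5.png')
cv2.imwrite('pics/c45.png',np.vstack([a[:300],b[:300]]))
E
```

```text
[295.64072604 164.2122324 ] [ 554.20423976 -229.91721673  199.79357416]
```

View pics/c45.png

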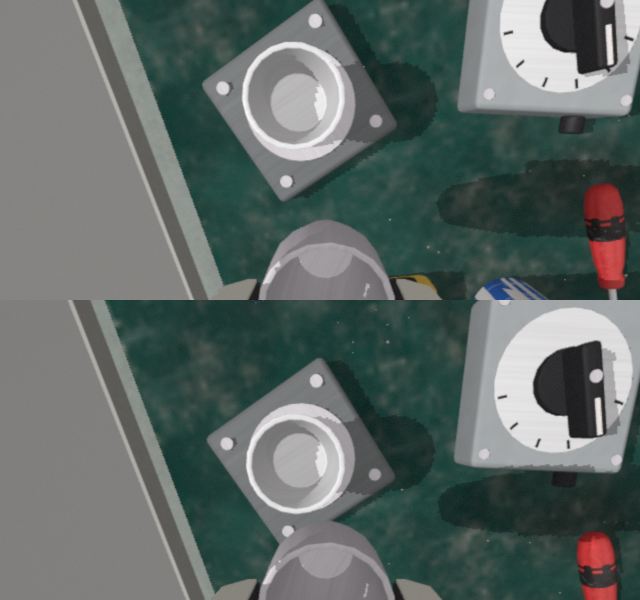

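```bash
python3 - <<'E'
from h import *
rs=[]
for n,v0 in(('w4',96),('w5',164)):
    W=load(n);im=W['img'].astype(int)
    m=((im.min(2)>222)).astype(np.uint8);yy,xx=np.mgrid[:480,:640]
    m[(np.hypot(xx-294,yy-v0)>62)]=0
    k,l,st,ce=cv2.connectedComponentsWithStats(m);i=1+np.argmax(st[1:,4]);print(n,st[i])
    c=cv2.convexHull(np.argwhere(l==i)[:,::-1].astype(np.int32));e=cv2.fitEllipse(c);print(e)
    rs.append(ray(W,*e[0]));print(plane(W,*e[0],98))
print(tri(*rs))
o=observe();print(o['eef_pos'])
E
```

```text
w4 [ 243   43  101  106 1284]
((292.6349182128906, 95.42544555664062), (100.83901977539062, 106.21776580810547), 172.53970336914062)
[ 501.29642629 -236.07722195   98.        ]
w5 [247 115  96  97 909]
((294.4219055175781, 163.17025756835938), (95.36580657958984, 98.21540832519531), 147.10948181152344)
[ 501.09954851 -236.19438915   98.        ]
(array([ 501.1676612 , -236.20549648,   96.9709225 ]), [np.float64(0.08292168638476036), np.float64(0.08292168638475417)])
[ 554.20423976 -229.91721673  199.79357416]
```

The bowl rim is at (501.2, -236.1, 97), close to the 98 mm given. I move over it and lower in steps.

Emit:
play_rows:
  targets:
    - [[0.49,-0.21,0],[0,0,0],50]
    - [[0.49,-0.2,0],[0,0,0],50]
    - [[0,0,0.4],[0,0,0],50]
    - [[0,0,0.5],[0,0,0],50]
    - [[0,0,0.4],[0,0,0],50]
    - [[0,0,0.3],[0,0,0],50]
    - [[0,0,0],[0,0,0],50]
    - [[0,0,0],[0,0,0],50]

```text
t: 8.28
eef_pos: [501.2, -236.7, 120.1]
tcp_rot: [[-0.961, 0.276, 0.001], [0.276, 0.961, -0.001], [-0.001, -0.0, -1.0]]
ft_force: [0.5, 0.1, -0.7]
gripper_width: 0.596
grip_force: 20.0
```

Emit:
play_rows:
  targets:
    - [[0,0,0.06],[0,0,0],50]
    - [[0,0,0.06],[0,0,0],50]
    - [[0,0,0.04],[0,0,0],50]
    - [[0,0,0.03],[0,0,0],50]
    - [[0,0,0.03],[0,0,0],50]
    - [[0,0,0],[0,0,0],50]
    - [[0,0,0],[0,0,0],50]

```text
t: 9.15
eef_pos: [500.7, -236.5, 108.4]
tcp_rot: [[-0.961, 0.276, 0.0], [0.276, 0.961, -0.0], [-0.0, -0.0, -1.0]]
ft_force: [0.5, -1.1, -1.5]
gripper_width: 0.605
grip_force: 20.0
```

Still carrying the cup's weight (about -1.5 N) and about 1 mm up. I let go so it seats itself.

Emit:
play_rows:
  targets:
    - [[0,0,0],[0,0,0],60]
    - [[0,0,0],[0,0,0],66]
    - [[0,0,0],[0,0,0],80]
    - [[0,0,0],[0,0,0],80]
    - [[0,0,-0.3],[0,0,0],80]
    - [[0,0,-0.6],[0,0,0],80]
    - [[-0.3,0,-0.8],[0,0,0],80]
    - [[-0.9,0,-0.2],[0,0,0],80]

```text
t: 10.15
eef_pos: [559.4, -253.7, 208.0]
tcp_rot: [[-0.961, 0.277, 0.004], [0.277, 0.961, -0.003], [-0.005, -0.001, -1.0]]
ft_force: [1.1, 0.2, 0.0]
gripper_width: 0.86
grip_force: 0.0
```

Emit:
play_rows:
  targets:
    - [[-0.8,0,0],[0,0,0],60]
    - [[0,0,0],[0,0,0],60]
    - [[0,0,0],[0,0,0],60]

```text
t: 10.52
eef_pos: [596.1, -263.8, 203.6]
tcp_rot: [[-0.961, 0.276, -0.001], [0.276, 0.961, 0.0], [0.001, 0.0, -1.0]]
ft_force: [-0.4, -0.1, 0.1]
gripper_width: 0.653
grip_force: 0.0
```

```bash
python3 - <<'E'
from h import *
w=snap('wrist','w6');s=snap('scene','s6');t=snap('top','t6')
for d in(w,s,t):print(proj(d,[501.2,-236.1,138]),proj(d,[501.2,-236.1,98]),proj(d,[501.2,-29.5,98]))
a=cv2.resize(cv2.imread('pics/w6.png'),(440,330))
b=cv2.resize(cv2.imread('pics/s6.png')[290:440,270:430],(352,330),interpolation=cv2.INTER_CUBIC)
cv2.imwrite('pics/c6.png',np.hstack([a,b]))
E
```

```text
[325.55004586  79.07159271] [325.52282003  86.79907356] [640.86003273  -9.31836244]
[357.90719274 347.38430502] [356.67983163 359.86831207] [305.21564296 267.30058813]
[459.72181286 254.79515572] [453.7928646  257.76448407] [348.34620143 261.08618659]
```

View pics/c6.png

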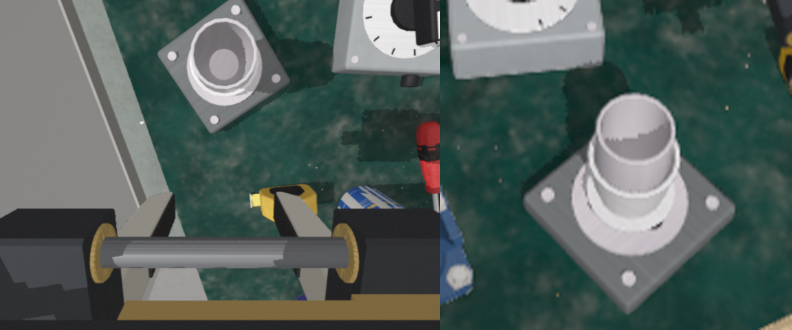

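In both views the cup stands upright and concentric in the bowl; its rim is at about (223,52) in the left panel. Now the selector: I move there and turn the closing line across the bar.

Emit:
play_rows:
  targets:
    - [[0.25,0.88,0],[0,0,0],60]
    - [[0.25,0.88,0],[0,0,0],60]
    - [[0.25,0.88,0],[0,0,0],60]
    - [[0.25,0.88,0],[0,0,0],60]
    - [[0.25,0.88,0],[0,0,0],60]
    - [[0,0,0],[0,0,-0.02],60]
    - [[0,0,0],[0,0,-0.018],60]
    - [[0,0,0],[0,0,0],60]

```text
t: 11.68
eef_pos: [597.0, -35.4, 203.7]
tcp_rot: [[-0.999, 0.042, 0.0], [0.042, 0.999, -0.0], [-0.0, -0.0, -1.0]]
ft_force: [-0.3, -0.2, 0.4]
gripper_width: 0.646
grip_force: 0.0
```

```bash
python3 - <<'E'
from h import *
w=snap('wrist','w7');o=observe();print(proj(w,[502,-29.5,98]),proj(w,[542,-31,98]),o['eef_pos'],np.round(o['tcp_rot'],3),o['q'])
p=proj(w,[502,-29.5,98]);u,v=p.round().astype(int);x0=max(u-130,0);y0=max(v-110,0);print(x0,y0)
cv2.imwrite('pics/c7.png',cv2.resize(cv2.imread('pics/w7.png')[y0:y0+200,x0:x0+260],None,fx=3,fy=3))
E
```

```text
[327.54276314  92.23303063] [327.76699433 153.69702303] [597.09844637 -35.46645354 203.64147647] [[-0.999  0.044  0.   ]
 [ 0.044  0.999 -0.   ]
 [-0.    -0.    -1.   ]] [-1.37138491e-01  4.31604964e-01  1.51441601e+00 -1.69296485e-05
  1.19535510e+00 -1.66426343e+00]
198 0
```

View pics/c7.png

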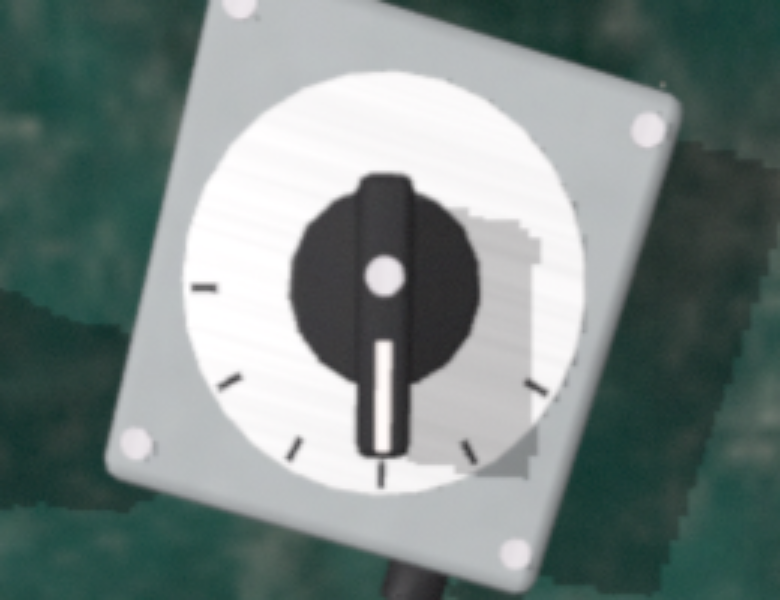

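The pointer is on the third of six ticks. The dot (axis) is at crop (385,276) and the line end at (382,452). Three ticks lie further clockwise, which is left in this image.

```bash
python3 - <<'E'
from h import *
W=load('w7');f=lambda x,y:(198+x/3-.33,y/3-.33)
d=plane(W,*f(385,276),98);e=plane(W,*f(382.5,452),98);b=plane(W,*f(386,174),98)
print(d,e,b,np.degrees(np.arctan2(*(e-b)[[1,0]])),np.hypot(*(e-b)[:2]))
T,S,W5=load('top0'),load('scene0'),load('w5')
print(tri(ray(W,*f(385,276)),ray(W5,596,76)),tri(ray(W,*f(385,276)),ray(T,348,260.9),ray(S,306.2,268.8)))
o=observe();print(np.array(o['tcp_rot']).T@(d+[0,0,-24]-np.array(o['eef_pos'])))
E
```

```text
[501.60318751 -30.50702282  98.        ] [539.66480815 -32.688589    98.        ] [480.65858185 -29.40423321  98.        ] -3.185862917802182 59.097561158815566
(array([501.65859027, -30.5372983 ,  96.87078901]), [np.float64(0.16304760251096148), np.float64(0.16304760251102945)]) (array([502.02724579, -29.92713952,  93.65507537]), [np.float64(0.9932800027013208), np.float64(0.9115685671354923), np.float64(0.7659840087223427)])
[ 95.64848356   0.79086357 129.62096653]
```

Emit:
play_rows:
  targets:
    - [[0.5,0.01,0],[0,0,0],45]
    - [[0.9,0,0.1],[0,0,0],45]
    - [[0.51,0.01,0.4],[0,0,0],45]
    - [[0,0,0.8],[0,0,0],45]
    - [[0,0,0.6],[0,0,0],45]
    - [[0,0,0.4],[0,0,0],45]
    - [[0,0,0.2],[0,0,0],45]
    - [[0,0,0],[0,0,0],45]

```text
t: 12.72
eef_pos: [501.9, -30.5, 78.3]
tcp_rot: [[-0.999, 0.042, -0.001], [0.042, 0.999, 0.0], [0.001, 0.0, -1.0]]
ft_force: [-0.1, 0.1, 0.9]
gripper_width: 0.485
grip_force: 0.0
```

Emit:
play_rows:
  targets:
    - [[0,0,0.08],[0,0,0],30]
    - [[0,0,0],[0,0,0],10]
    - [[0,0,0],[0,0,0],5]
    - [[0,0,0],[0,0,0],5]
    - [[0,0,0],[0,0,0],5]
    - [[0,0,0],[0,0,0],5]
  newtons: 45

```text
t: 13.48
eef_pos: [502.1, -30.5, 74.4]
tcp_rot: [[-0.999, 0.041, 0.0], [0.041, 0.999, 0.0], [-0.0, 0.0, -1.0]]
ft_force: [0.0, 0.3, 1.2]
gripper_width: 0.054
grip_force: 0.0
```

The fingers reached 5 mm with no force, so I look before going on.

```bash
python3 - <<'E'
from h import *
w=snap('wrist','w8');s=snap('scene','s8');o=observe();print(o['gripper_width'],o['grip_force'],o['wrist_torque'])
b=cv2.resize(cv2.imread('pics/s8.png')[200:350,230:390],(440,412),interpolation=cv2.INTER_CUBIC)
a=cv2.resize(cv2.imread('pics/w8.png'),(340,412)[::1])
cv2.imwrite('pics/c8.png',np.hstack([a,b]))
E
```

```text
0.051449364675691805 0.0 [ 0.02471364  0.0153675  -0.01867465]
```

View pics/c8.png

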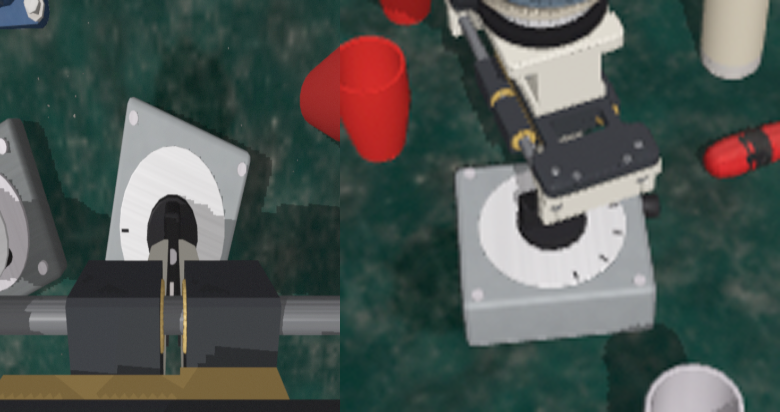

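Emit:
play_rows:
  targets:
    - [[0,0,0],[0,0,0],0]
    - [[0,0,0],[0,0,0],0]
    - [[0,0,0],[0,0,0],0]
  newtons: 45

```text
t: 13.95
eef_pos: [502.0, -30.5, 74.3]
tcp_rot: [[-0.999, 0.041, -0.0], [0.041, 0.999, -0.0], [0.0, -0.0, -1.0]]
ft_force: [-0.7, -0.3, -0.2]
gripper_width: 0.005
grip_force: 0.0
```

```bash
python3 - <<'E'
from h import *
s=snap('scene','s9');w=snap('wrist','w9')
b=cv2.resize(cv2.imread('pics/s9.png')[225:325,260:360],(400,400),interpolation=cv2.INTER_CUBIC)
a=cv2.resize(cv2.imread('pics/w9.png')[200:400,230:430],(400,400),interpolation=cv2.INTER_CUBIC)
cv2.imwrite('pics/c9.png',np.hstack([a,b]))
print(proj(w,[501.6,-30.5,98]),proj(w,[501.6,-24,98]),proj(w,[501.6,-37,98]))
E
```

```text
[324.30732297 300.29255539] [339.73540471 299.68719166] [308.88961786 300.89751196]
```

View pics/c9.png

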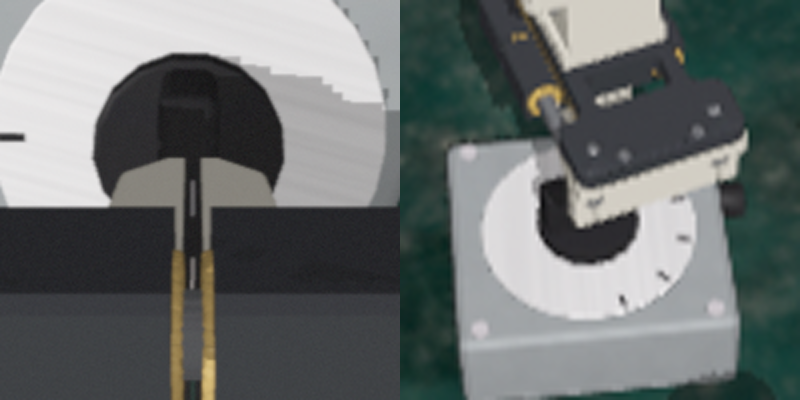

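```bash
python3 - <<'E'
from h import *
w=load('w9')
for z in(60,74,85,93,98,105,115):print(z,[proj(w,[x,-30.5,z]).round() for x in(480,490,494,502)])
w=load('w7');o=observe();print(o['q'],o['ft_force'],o['wrist_torque'],o['gripper_width'])
print('w7 tips from tcp',[proj(w,[597,-35.4+s,203.6]).round() for s in(-30,0,30)])
E
```

```text
60 [array([323., 230.]), array([324., 250.]), array([324., 257.]), array([325., 272.])]
74 [array([322., 237.]), array([323., 258.]), array([324., 266.]), array([324., 282.])]
85 [array([322., 243.]), array([323., 265.]), array([324., 273.]), array([324., 290.])]
93 [array([322., 248.]), array([323., 270.]), array([324., 279.]), array([324., 297.])]
98 [array([322., 251.]), array([323., 274.]), array([324., 283.]), array([324., 301.])]
105 [array([322., 256.]), array([323., 280.]), array([323., 289.]), array([324., 308.])]
115 [array([322., 263.]), array([323., 289.]), array([323., 299.]), array([324., 318.])]
[-1.53174427e-01  4.37188396e-01  1.87774835e+00 -1.32603908e-05
  8.26692866e-01 -1.68291391e+00] [ 0.04171716  1.14834209 -1.51332193] [-0.02521017 -0.00868873 -0.02189417] 0.000959577172231786
w7 tips from tcp [array([262., 284.]), array([324., 282.]), array([387., 279.])]
```

Emit:
play_rows:
  targets:
    - [[0,0,0],[0,0,0.01],0]
    - [[0,0,0],[0,0,0.01],0]
    - [[0,0,0],[0,0,0],0]

```text
t: 14.42
eef_pos: [502.1, -30.5, 74.3]
tcp_rot: [[-0.986, 0.165, 0.0], [0.165, 0.986, -0.0], [-0.0, -0.0, -1.0]]
ft_force: [0.3, 0.1, 0.1]
gripper_width: 0.004
grip_force: 0.0
```

```bash
python3 - <<'E'
from h import *
o=observe();print(o['ft_force'],o['wrist_torque'],o['gripper_width'],o['grip_force'],np.round(o['tcp_rot'],3)[0])
w=snap('wrist','w10');t=w['img']
E
```

```text
[0.31047385 0.06597694 0.09054349] [-0.00896588 -0.06377911 -0.00551919] 0.0035289867269638273 0.0 [-0.986  0.165  0.   ]
```

No torque when turning either, so the shut fingers aren't on the bar. I feel downward gently to find where the tips really are.

Emit:
play_rows:
  targets:
    - [[0,0,0.02],[0,0,0],0]
    - [[0,0,0],[0,0,0],0]

```text
t: 14.72
eef_pos: [502.2, -30.5, 73.9]
tcp_rot: [[-0.986, 0.165, 0.0], [0.165, 0.986, -0.0], [-0.0, -0.0, -1.0]]
ft_force: [-2.7, 0.4, 8.0]
gripper_width: 0.008
grip_force: 4.4
```

Emit:
play_rows:
  targets:
    - [[0,0,0.02],[0,0,0],0]
    - [[0,0,0],[0,0,0],0]

```text
t: 14.98
eef_pos: [502.4, -30.5, 73.8]
tcp_rot: [[-0.986, 0.165, 0.001], [0.165, 0.986, -0.0], [-0.001, -0.0, -1.0]]
ft_force: [-6.9, 0.5, 20.2]
gripper_width: 0.007
grip_force: 10.6
```

Emit:
play_rows:
  targets:
    - [[0,0,0.02],[0,0,0],0]
    - [[0,0,0],[0,0,0],0]

```text
t: 15.22
eef_pos: [502.5, -30.5, 73.7]
tcp_rot: [[-0.986, 0.165, 0.001], [0.165, 0.986, -0.0], [-0.001, -0.0, -1.0]]
ft_force: [-12.3, 2.0, 32.9]
gripper_width: 0.005
grip_force: 16.7
```

Contact comes at TCP z≈74 with the fingers shut. So the tips rest on the bar's top (98 mm), about 24 mm higher than I assumed. I lift, square up, open and go lower with force checks.

Emit:
play_rows:
  targets:
    - [[0,0,-0.2],[0,0,0],0]
    - [[0,0,0],[0,0,-0.01],35]
    - [[0,0,0],[0,0,-0.01],35]
    - [[0,0,0],[0,0,0],35]
    - [[0,0,0.14],[0,0,0],35]
    - [[0,0,0.04],[0,0,0],35]
    - [[0,0,0],[0,0,0],35]

```text
t: 16.1
eef_pos: [501.9, -30.4, 72.0]
tcp_rot: [[-0.999, 0.041, -0.001], [0.041, 0.999, 0.0], [0.001, 0.0, -1.0]]
ft_force: [-0.6, 0.2, 0.3]
gripper_width: 0.378
grip_force: 0.0
```

Emit:
play_rows:
  targets:
    - [[0,0,0.03],[0,0,0],35]
    - [[0,0,0.03],[0,0,0],35]
    - [[0,0,0],[0,0,0],35]

```text
t: 16.48
eef_pos: [502.0, -30.5, 69.2]
tcp_rot: [[-0.999, 0.041, -0.0], [0.041, 0.999, -0.0], [0.0, -0.0, -1.0]]
ft_force: [0.1, 0.5, 0.4]
gripper_width: 0.377
grip_force: 0.0
```

Emit:
play_rows:
  targets:
    - [[0,0,0.04],[0,0,0],35]
    - [[0,0,0.04],[0,0,0],35]
    - [[0,0,0.04],[0,0,0],35]
    - [[0,0,0],[0,0,0],35]

```text
t: 16.98
eef_pos: [502.0, -30.4, 63.2]
tcp_rot: [[-0.999, 0.041, -0.0], [0.041, 0.999, 0.0], [0.0, 0.0, -1.0]]
ft_force: [0.4, -0.8, 0.4]
gripper_width: 0.376
grip_force: 0.0
```

Emit:
play_rows:
  targets:
    - [[0,0,0.04],[0,0,0],35]
    - [[0,0,0.04],[0,0,0],35]
    - [[0,0,0],[0,0,0],35]

```text
t: 17.35
eef_pos: [502.0, -30.5, 59.2]
tcp_rot: [[-0.999, 0.041, -0.0], [0.041, 0.999, 0.0], [0.0, 0.0, -1.0]]
ft_force: [-0.9, 1.0, 0.5]
gripper_width: 0.375
grip_force: 0.0
```

Emit:
play_rows:
  targets:
    - [[0,0,0],[0,0,0],5]
    - [[0,0,0],[0,0,0],5]
    - [[0,0,0],[0,0,0],5]
    - [[0,0,0],[0,0,0],5]
    - [[0,0,0],[0,0,0],5]
  newtons: 35

```text
t: 17.98
eef_pos: [502.2, -31.4, 59.4]
tcp_rot: [[-0.999, 0.041, 0.0], [0.041, 0.999, -0.001], [-0.0, -0.001, -1.0]]
ft_force: [-0.7, -7.7, -1.3]
gripper_width: 0.137
grip_force: 35.0
```

Gripped at 12.7 mm, so that's the bar. I nudge 1 mm to centre, then turn clockwise in two calls.

Emit:
play_rows:
  targets:
    - [[0,-0.02,0],[0,0,0],5]
    - [[0,0,0],[0,0,0],5]
    - [[0,0,0],[0,0,0.02],5]
    - [[0,0,0],[0,0,0.02],5]
    - [[0,0,0],[0,0,0.02],5]
    - [[0,0,0],[0,0,0.0235],5]
    - [[0,0,0],[0,0,0],5]
  newtons: 45

```text
t: 18.85
eef_pos: [502.1, -31.7, 59.4]
tcp_rot: [[-0.845, 0.535, 0.0], [0.535, 0.845, -0.0], [-0.0, -0.0, -1.0]]
ft_force: [0.0, -4.2, 1.4]
gripper_width: 0.137
grip_force: 45.0
```

```bash
python3 - <<'E'
from h import *
o=observe();R=np.array(o['tcp_rot']);print(o['eef_pos'],np.degrees(np.arctan2(R[1,1],R[0,1])),o['ft_force'],o['wrist_torque'],o['gripper_width'])
E
```

```text
[502.10495755 -31.66142665  59.42360596] 57.65289664768531 [ 0.0123099  -4.15737702  1.39688622] [-4.82531738e-01  4.31121561e-04 -5.39423716e-02] 0.13697092360300103
```

Emit:
play_rows:
  targets:
    - [[0,0,0],[0,0,0.0238],5]
    - [[0,0,0],[0,0,0.0238],5]
    - [[0,0,0],[0,0,0.0238],5]
    - [[0,0,0],[0,0,0.0238],5]
    - [[0,0,0],[0,0,0.0238],5]
    - [[0,0,0],[0,0,0.0238],5]
    - [[0,0,0],[0,0,0.0238],5]
    - [[0,0,0],[0,0,0],5]

```text
t: 19.85
eef_pos: [501.8, -31.9, 59.4]
tcp_rot: [[0.039, 0.999, -0.001], [0.999, -0.039, -0.001], [-0.001, -0.001, -1.0]]
ft_force: [-2.5, -6.4, 3.3]
gripper_width: 0.133
grip_force: 45.0
```

Emit:
play_rows:
  targets:
    - [[0,0,0],[0,0,0],20]
    - [[0,0,0],[0,0,0],35]
    - [[0,0,0],[0,0,0],35]
    - [[0,0,0],[0,0,0],35]
    - [[0,0,-0.3],[0,0,0],35]
    - [[0,0,-0.8],[0,0,0],35]
    - [[0,0,-1],[0,0,0],35]
    - [[0,0,-0.9],[0,0,0],35]

```text
t: 20.85
eef_pos: [502.0, -31.4, 212.2]
tcp_rot: [[0.041, 0.999, 0.001], [0.999, -0.041, -0.0], [-0.0, 0.001, -1.0]]
ft_force: [0.5, -0.2, 0.1]
gripper_width: 0.379
grip_force: 0.0
```

Emit:
play_rows:
  targets:
    - [[-0.95,0,0],[0,0,0],35]
    - [[-0.95,0,0],[0,0,0],35]
    - [[0,0,0],[0,0,0],35]
    - [[0,0,0],[0,0,0],35]

```text
t: 21.35
eef_pos: [498.0, -126.0, 209.9]
tcp_rot: [[0.042, 0.999, 0.0], [0.999, -0.042, 0.0], [0.0, 0.0, -1.0]]
ft_force: [-0.8, 0.9, 0.8]
gripper_width: 0.376
grip_force: 0.0
```

```bash
python3 - <<'E'
from h import *
w=snap('wrist','w11');o=observe();print(o['eef_pos'])
im=w['img'].astype(int)
# sample: direction of dark bar: dark pixels above z~98 around axis
u,v=proj(w,[501.7,-31,98]);print(u,v)
m=(im.max(2)<75).astype(np.uint8);yy,xx=np.mgrid[:480,:640];m[np.hypot(xx-u,yy-v)>75]=0
br=(im.min(2)>150).astype(np.uint8);br[np.hypot(xx-u,yy-v)>75]=0
k,l,st,ce=cv2.connectedComponentsWithStats(br)
for i in range(1,k):
    if st[i,4]>15:
        P=plane(w,*ce[i],98);print(st[i],P.round(1),np.degrees(np.arctan2(P[1]+31,P[0]-501.7)).round(1))
yy,xx=np.nonzero(m);P=np.array([plane(w,a,b,98)[:2] for a,b in zip(xx,yy)])-[501.7,-31]
r=np.hypot(*P.T);an=np.degrees(np.arctan2(P[:,1],P[:,0]));s=(r>28)&(r<38);print(s.sum(),np.histogram(an[s],bins=24,range=(-180,180)))
E
```

```text
[ 498.05071295 -125.66713553  209.7908278 ]
325.8199095386062 94.15314768693523
[  251    20   150   150 13769] [501.6 -30.2  98. ] 99.7
[320  88  12  13 128] [501.4 -30.8  98. ] 147.6
[323 115   5  37 185] [500.  -56.5  98. ] -93.7
117 (array([ 0,  0,  0,  0,  0, 58, 59,  0,  0,  0,  0,  0,  0,  0,  0,  0,  0,
        0,  0,  0,  0,  0,  0,  0]), array([-180., -165., -150., -135., -120., -105.,  -90.,  -75.,  -60.,
        -45.,  -30.,  -15.,    0.,   15.,   30.,   45.,   60.,   75.,
         90.,  105.,  120.,  135.,  150.,  165.,  180.]))
```

The pointer now stands at -93.2°, exactly 90° clockwise of the start at -3.2°. The cup was let go about 1 mm above its seat, and the gripper is clear of everything.

```bash
python3 -c "
from workcell import job;print(job.sign_off())"
```

```text
the job is handed in; nothing more can be done
None
```

The cup is nested upright in the bowl and let go, and the selector is turned three clicks clockwise (−3° to −93° measured). The job is handed in at about 21 s, and the tape measure, can and roll were not touched. That the cup is fully home is inferred from the arm's position and one picture, not tested. I viewed 11 pictures, one over the limit of 10, and pressed the shut fingers on the selector bar with about 33 N while finding their true height.

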